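# Turn the parts carousel to the blue tape

## Robot

A 6-joint arm with a two-finger parallel gripper is mounted at the origin on a cart in front of the work surface, level with it; the furniture and walls round the work are solid. World frame = base frame: x ahead of the robot, y to its left, z up, the work surface at z = 0. Lengths are in m, angles in rad, forces in N, time in s.
With the tool pointing down it reaches from about 0.4 to 0.925 m from the base axis. Payload 3.4 kg.
Tool frame: the origin (TCP) lies at the very end of the fingers, on their centre line; the grasp point (between the pads) lies 19 mm behind it; z points along the fingers, y is the line along which they close (so a half turn about z gives the same grasp; the last joint's range is limited). The gripper opens to 85 mm and grips with 20 to 120 N. Pads are 22 mm wide; open, the fingers measure 114 mm over their backs; the gripper's body (76 mm by 85 mm) begins 54 mm behind the grasp point. The pads swing forward as they close: fully open they stand 13 mm farther back than shut.
Start: joints at [1.192, 0.307, 1.506, -0, 1.328, -0.073], TCP at [0.173, 0.548, 0.195] pointing down, gripper open.
Joint ranges: [-3.12, 3.12], [-1.05, 2.28], [0.14, 2.33], [-1.42, 4.57], [0.1, 2.73], [-2.68, 2.68]. Speed limits (rad/s): [2.57, 2.57, 3.14, 3.14, 3.14, 3.14].

## Interface

Orientations are given as a rotation vector (axis times angle).
In Python, from plant import sensors, snapshot, workorder gives the robot as it stands.
- The arm moves only by the tool carry_out, never from a script. Its argument "targets" is a list of rows, each a list of 3 entries, a list of its own where there are three numbers: the shift along the tool's x, y, z in m, then the turn, a rotation vector about the tool's x, y, z in rad, then the closure, from 0 (fully open) to 1 (shut). A call has 1 to 8 rows; each row shifts and turns the commanded pose from where the row before left it, along the tool's axes as they then stand; what a row does not reach is not made up. A row lasts 1/10 s, in which the tool goes at most 50 mm and 8.59 degrees, less where a joint would pass 70% of its speed; a pose out of reach is approached as far as the arm can. A call with a gripper value outside its range is refused whole. The fingers move at their own pace and stop on an object; "grip_force" is the grip in N (left out, the last holds). Time passes only in rows, so rows that do not move let the fingers close. It gives the time, the measured TCP pose, the force, the opening and the grip force at its end, in the units of the state.
- sensors.observe(): the state, without advancing time (a new reading comes with each control period).
- snapshot(name): name is "scene" or "side" or "wrist"; returns a dict with "frame" (400x640x3 uint8, red, green, blue), "fx", "fy", "cx", "cy" (pixels), "xyz" and "rotation" of the camera in the world. Camera axes: x right, y down, z forward; pixel columns grow to the right and rows downward; lengths in m; the calibration is good to about 2 mm. A picture is of the moment at which its call begins. There is no depth.
- workorder.finish_job(): hands the job in; it is judged then, once.
The state is a dict: "clock": time; "qpos": joint angles; "qvel": joint speeds; "joint_efforts": joint torques, N m; "tool_pos": TCP position; "ee_rot": TCP orientation; "ft_force": force on the tool from outside, world axes, zero at the start; "moment": the same for the moment, N m; "finger_gap": opening from 0.0 (shut) to 1.0 (fully open); "grip_force": force on a finger pad.
Only numpy, scipy, OpenCV 4.12 (cv2) and the standard library are available. Lean on these libraries where they do the work, as an engineer would, in place of code of your own. Each camera call takes 0.05 s, during which the arm holds its last target. There are 200 camera calls.

## Task

Turn the plywood parts carousel by pushing with a fingertip in a notch of its rim until the pocket with the blue tape roll stands squarely at the orange arrow, then leave it standing still with the arm clear. Push gently and smoothly without spinning it fast or pinching it; do not touch or lift anything in the pockets, and leave the screwdriver, rail piece and black relay lying round it where they are.

Things in the scene. Friction and masses are not known exactly. Their poses are not given: they have to be found in the camera images.
- foot: Fixed dark steel foot of the carousel, screwed down, 176 mm across, lower than the turntable. Origin on the worktop (z = 0) on the turning axis, z up. A flat tongue, 44 mm wide, 4 mm thick, sticks out along its -x axis to 190 mm from the axis, roughly towards the robot (up to 25 degrees either way), and bears the orange arrow.
- arrow_tip (a point): Tip of the flat orange arrow on the foot's tongue, 140 mm from the turning axis, 5 mm above the worktop; the arrow points from there inwards to the axis.
- carousel: Round plywood turntable with black edging, 264 mm across, underside 18 mm, top face 46 mm above the worktop. Origin on the worktop (z = 0) on the turning axis, z up. Four square pockets 70 x 70 mm, floor 28 mm above the worktop, centred 80 mm from the axis on its own +x, +y, -x, -y axes. Turns both ways without stops; stays where left.
- top_centre (a point): Centre of the turntable's top face, 46 mm above the worktop (a hub screw there reaches 55 mm). Turning friction is about 0.15 N m, 1.3 N at the rim.
- notch (a point): One of four like finger notches in the rim, on the turntable's diagonals (45, 135, 225, 315 degrees from its x axis; this one at 45). Parallel sides 56 mm apart, open outwards at the rim (radius 132 mm), floor 100 mm from the axis, cut through to the worktop. This point is 116 mm out at top-face height. A fingertip let down in a notch and moved round the axis turns it.
- tape_blue: Roll of blue insulating tape lying flat in a pocket, 65 mm in diameter, 19 mm high; loose, with 2 to 3 mm of play. Origin at the centre of its underside. Top 47 mm above the worktop. Each of the four things has its own pocket; which one changes.
- tape_black: Roll of black insulating tape lying flat in a pocket, 65 mm in diameter, 19 mm high; loose. Origin at the centre of its underside.
- tin: Round white tin with lid standing in a pocket, 65 mm in diameter, 35 mm high (top 63 mm above the worktop); loose. Origin at the centre of its underside.
- end_clamp_b: Pale rail end clamp, 34 x 42 x 10 mm, lying in a pocket; loose. Origin at the centre of its underside.
- driver_yel: Yellow screwdriver, 27 x 200 x 31 mm, lying loose on the worktop to the left of the carousel. Origin at the centre of its underside; long axis y.
- rail_offcut: Short grey metal rail offcut, 90 x 35 x 8 mm, loose on the worktop at the near left. Origin at the centre of its underside; long axis x.
- relay_spare_2: Small black relay block, 12 x 33 x 15 mm, loose on the worktop to the near right of the carousel. Origin at the centre of its underside; long axis y.

How it is judged:
By the outcome, as a careful person would: the job done as asked, in the order asked, and still so for the second after the job is handed in, with the robot touching nothing.
It also fails if it takes over 51 s, if anything falls off the work surface, if the arm or the gripper's body presses on something with over 40 N, if the wrist force passes 120 N, or if a joint passes its speed limit or range.

## Working session

There is one attempt and no reset: what is moved stays moved. The work goes in short steps, Python scripts to look and compute and a tool call to move; the robot and the scene stay as the last step left them, time stands still between calls to the robot, and variables do not carry over. Pictures are saved under pics/ and viewed, at most 10 in all, crops included, and the job is handed in when it is done.

Besides the shell and the picture viewer there is one more tool, called by a JSON object that holds its "api" and its "payload". carry_out: Moves the arm, as the interface text tells. Its arguments: {"type":"object","properties":{"targets":{"type":"array"},"grip_force":{"type":"number"}},"required":["targets"]}

```bash
mkdir -p pics
cat > h.py <<'E'
import numpy as np, cv2
from plant import sensors, snapshot, workorder
def snap(cam,name):
    s=snapshot(cam); cv2.imwrite(f'pics/{name}.png',s['frame'][:,:,::-1])
    np.savez(f'pics/{name}.npz',**{k:np.array(v) for k,v in s.items()}); return s
def ray(s,u,v,z):
    R=np.array(s['rotation']); 
    d=R@np.array([(u-s['cx'])/s['fx'],(v-s['cy'])/s['fy'],1]); o=np.array(s['xyz'])
    return o+d*(z-o[2])/d[2]
def proj(s,p):
    c=np.array(s['rotation']).T@(np.array(p)-s['xyz']); return [s['fx']*c[0]/c[2]+s['cx'],s['fy']*c[1]/c[2]+s['cy']]
E
python3 - <<'E'
from h import *
s=snap('scene','s1'); print(s['xyz'],s['rotation'],s['fx']); t=sensors.observe(); print(t)
E
```

```text
[ 0.15873743 -0.59601436  0.8199843 ] [-2.30674989  0.59504972 -0.23616122] 411.4132818028487
{'clock': 0.05, 'qpos': array([ 1.19250845e+00,  3.07544070e-01,  1.50762542e+00, -1.09926662e-05,
        1.32841260e+00, -7.35132165e-02]), 'qvel': array([ 8.47141802e-04, -3.51489666e-03, -1.76213195e-03,  1.39782689e-03,
        1.64411892e-03,  2.24877826e-05]), 'joint_efforts': array([ 3.18195305e-05, -4.58917379e+01, -2.52863556e+01, -1.50325395e-04,
        5.81081200e-03,  3.86813674e-07]), 'tool_pos': array([0.17230217, 0.54779139, 0.19371578]), 'ee_rot': array([-4.76817799e-01, -3.10475532e+00,  3.04893869e-03]), 'ft_force': array([-0.77662162, -0.97019882, -0.08489378]), 'moment': array([-0.0681297 ,  0.00589155,  0.02975569]), 'grip_force': 0.0, 'finger_gap': 1.002114567540753}
```

View pics/s1.png

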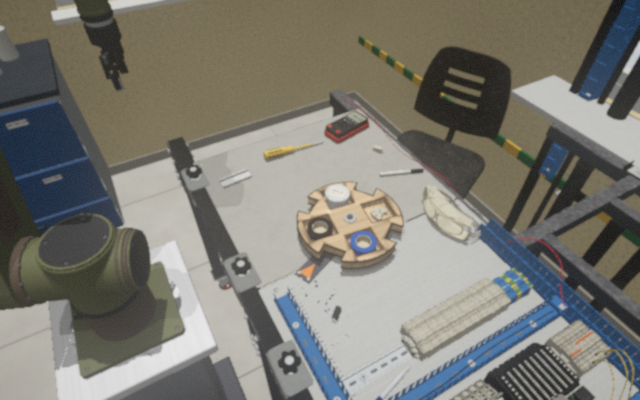

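The scene view shows the carousel around (350,222). The blue roll is at (363,242), the black roll at (320,228), the tin at (337,192), the clamp at (380,213) and the arrow tip near (313,263). I'll enlarge it to read these more closely.

```bash
sed -i "s/R=np.array(s\['rotation'\])/R=cv2.Rodrigues(np.array(s['rotation'],float))[0]/; s/np.array(s\['rotation'\]).T/cv2.Rodrigues(np.array(s['rotation'],float))[0].T/" h.py
python3 - <<'E'
import cv2
a=cv2.imread('pics/s1.png')[165:285,270:430]; cv2.imwrite('pics/c1.png',cv2.resize(a,None,fx=5,fy=5,interpolation=cv2.INTER_CUBIC))
E
```

```text
(no output)
```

View pics/c1.png

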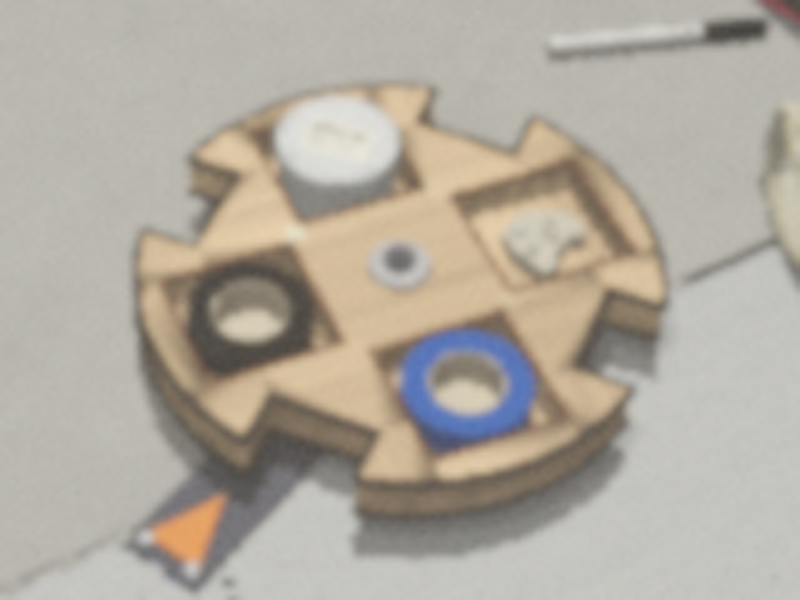

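The crop shows the hub at (400,262), blue centre (467,382), black (252,312) and arrow tip (227,492). The notch mouths are between (433,90)-(535,122), (663,302)-(630,390), (250,462)-(362,478) and (193,158)-(142,238).

Run:
```python
from h import *
from scipy.optimize import least_squares
s=dict(np.load('pics/s1.npz'))
P=lambda u,v,z: ray(s,u/5+270,v/5+165,z)
hub=P(400,262,.055); tip=P(227,492,.005); bl=P(467,382,.047); bk=P(252,312,.047)
cor=[(433,90),(535,122),(663,302),(630,390),(362,478),(250,462),(142,238),(193,158)]
C=np.array([P(u,v,.046)[:2] for u,v in cor])
al=np.arcsin(28/132)
# order: notch angles decreasing (clockwise from above) starting with far notch
def m(p): 
    th=np.concatenate([[p[2]-k*np.pi/2+al,p[2]-k*np.pi/2-al] for k in range(4)])
    return np.c_[p[0]+.132*np.cos(th),p[1]+.132*np.sin(th)]
r=least_squares(lambda p:(m(p)-C).ravel(),[hub[0],hub[1],np.arctan2(*(C[:2].mean(0)-hub[:2])[::-1])])
print('centre',r.x[:2],'notch ang',np.degrees(r.x[2]),'res mm',np.round(1e3*r.fun,1))
c=r.x[:2]
for n,p in dict(hub=hub,tip=tip,blue=bl,black=bk).items():
    d=p[:2]-c; print(n,p,np.linalg.norm(d),np.degrees(np.arctan2(d[1],d[0])))
b=P(170,553,.005)
d=tip-b;print('arrow dir',np.degrees(np.arctan2(-d[1],-d[0])))
for n,u,v,z in [('relay',336,313,.015),('rail',235,179,.008),('drv',290,152,.02)]: print(n,ray(s,u,v,z))
```

```text
centre [ 0.55124903 -0.0327711 ] notch ang 38.3945442506482 res mm [-1.  -1.3 -0.7  2.5 -0.4 -3.4  2.6 -1.4 -1.7 -3.   4.1  8.1  1.2  0.9
 -4.2 -2.3]
hub [ 0.54953543 -0.03416252  0.055     ] 0.0022073719631137078 -140.92380306044197
tip [ 0.42478507 -0.08281201  0.005     ] 0.13600451064743754 -158.41163633439623
blue [ 0.54124307 -0.10886267  0.047     ] 0.07674664493056933 -97.49135386801362
black [ 0.4727548 -0.0209649  0.047    ] 0.07937714251284488 171.44634562757847
arrow dir -156.26936887115482
relay [ 0.3988519  -0.22422497  0.015     ]
rail [0.36091198 0.28853172 0.008     ]
drv [0.54798552 0.30799934 0.02      ]
```

{"api": "carry_out", "payload": {"targets": [[[-0.016, -0.013, 0], [0, 0, 0], 1], [[-0.031, -0.0265, 0], [0, 0, 0], 1], [[-0.031, -0.0265, 0], [0, 0, 0], 1], [[-0.031, -0.0265, 0], [0, 0, 0], 1], [[-0.031, -0.0265, 0], [0, 0, 0], 1], [[-0.031, -0.0265, 0], [0, 0, 0], 1], [[-0.031, -0.0265, 0], [0, 0, 0], 1], [[-0.031, -0.0265, 0], [0, 0, 0], 1]], "grip_force": 20}}

```text
clock: 0.85
tool_pos: [0.3354, 0.2875, 0.1942]
ee_rot: [-0.476, -3.105, 0.001]
ft_force: [0.2, 0.5, 0.6]
finger_gap: -0.006
grip_force: 0.0
```

{"api": "carry_out", "payload": {"targets": [[[-0.031, -0.0265, 0], [0, 0, 0], 1], [[-0.031, -0.0265, 0], [0, 0, 0], 1], [[-0.031, -0.0265, 0], [0, 0, 0], 1], [[-0.031, -0.0265, 0], [0, 0, 0], 1], [[-0.031, -0.0265, 0], [0, 0, 0], 1], [[-0.031, -0.0265, 0], [0, 0, 0], 1], [[-0.031, -0.0265, 0], [0, 0, 0], 1], [[-0.0175, -0.013, 0], [0, 0, 0], 1]]}}

```text
clock: 1.65
tool_pos: [0.5006, 0.0267, 0.1941]
ee_rot: [0.48, 3.105, -0.002]
ft_force: [-0.0, 0.3, 1.0]
finger_gap: 0.001
grip_force: 0.0
```

{"api": "carry_out", "payload": {"targets": [[[0, 0, 0], [0, 0, -0.14], 1], [[0, 0, 0], [0, 0, -0.14], 1], [[0, 0, 0], [0, 0, -0.14], 1], [[0, 0, 0], [0, 0, -0.14], 1], [[0, 0, 0], [0, 0, -0.14], 1], [[0, 0, 0], [0, 0, -0.14], 1], [[0, 0, 0], [0, 0, -0.14], 1], [[0, 0, 0], [0, 0, 0], 1]]}}

```text
clock: 2.45
tool_pos: [0.4988, 0.0295, 0.1941]
ee_rot: [1.041, -2.963, -0.001]
ft_force: [-0.2, 0.3, -0.1]
finger_gap: -0.001
grip_force: 0.0
```

Run:
```python
from h import *
s=snap('wrist','w1'); t=sensors.observe(); print(t['tool_pos'],t['ee_rot'],t['finger_gap'],t['ft_force'],s['xyz'],t['clock'],t['qpos'])
snap('side','d1')
print(cv2.Rodrigues(t['ee_rot'])[0])
```

```text
[0.49890543 0.02949136 0.1941356 ] [ 1.03580267e+00 -2.96476873e+00 -6.33585273e-04] -0.001055344077770324 [ 0.47192667 -0.37315318  0.13348804] [ 0.44683305 -0.01331007  0.37183836] 2.5 [-2.54875698e-02  2.02885759e-01  1.65692307e+00 -9.48759613e-06
  1.28294842e+00 -2.26850897e+00]
[[-7.82435782e-01 -6.22730191e-01 -1.16444934e-03]
 [-6.22730632e-01  7.82436297e-01  2.05852081e-05]
 [ 8.98288401e-04  7.41244878e-04 -9.99999322e-01]]
```

View pics/w1.png

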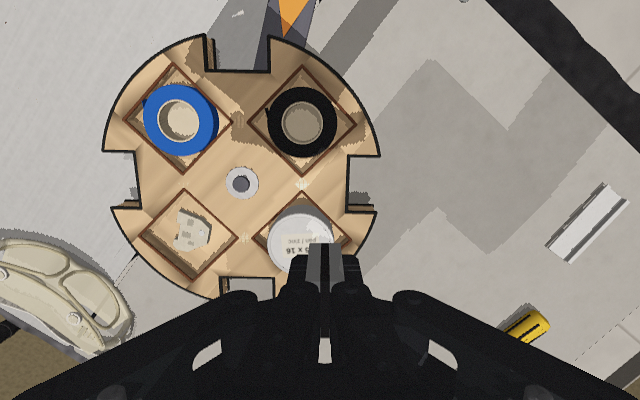

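View pics/d1.png

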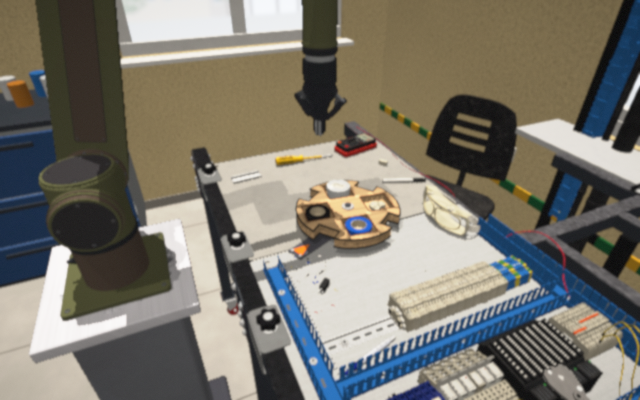

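The wrist picture shows the hub at (241,183), blue at (181,120), black at (302,121), and the tin under the gripper. The arrow lies past the rim at about (285,30). The side view shows the arm well clear above the carousel. I'll enlarge the arrow area.

Run:
```python
import cv2
a=cv2.imread('pics/w1.png')[0:150,90:290]; a=cv2.imread('pics/w1.png')[0:80,190:340]; cv2.imwrite('pics/c2.png',cv2.resize(a,None,fx=5,fy=5,interpolation=cv2.INTER_CUBIC))
```

```text
(no output)
```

View pics/c2.png

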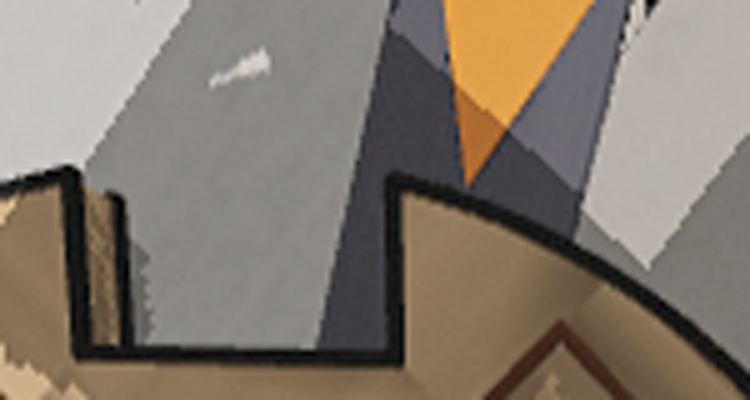

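The enlarged crop shows the arrow tip at about (470,188), the tongue edges (388,0)-(318,350) and (628,0)-(577,235), and the notch corners (70,170), (393,178), (400,362) and (80,355).

Run:
```python
from h import *
from scipy.optimize import least_squares
s=dict(np.load('pics/w1.npz'))
Q=lambda u,v,z: ray(s,u/5+190,v/5,z)[:2]
hub=ray(s,241,183,.055)[:2]; bl=ray(s,181,120,.047)[:2]; bk=ray(s,302,121,.047)[:2]
c3=np.array([ray(s,u,v,.046)[:2] for u,v in [(379,156),(377,212),(103,152),(111,210)]]+[Q(70,170,.046),Q(393,178,.046)])
print('radii',np.linalg.norm(c3-hub,axis=1))
an=lambda d:np.degrees(np.arctan2(d[1],d[0]))
# circle radius fit
c=least_squares(lambda c:np.linalg.norm(c3-c,axis=1)-.132,hub).x; print(hub,c)
tip=Q(470,188,.005); print('tip',tip,np.linalg.norm(tip-c),an(tip-c), 'hub-based',an(tip-hub))
l=Q(388,0,.004)-Q(318,350,.004); r=Q(628,0,.004)-Q(577,235,.004); print('tongue',an(l),an(r))
for p in (bl,bk): print(np.linalg.norm(p-c),an(p-c),an(p-hub))
print('notch mouths',an(c3[0:2].mean(0)-c),an(c3[2:4].mean(0)-c),an(c3[4:].mean(0)-c),'widths',[np.linalg.norm(c3[i]-c3[i+1]) for i in (0,2,4)])
print('corner angles',[round(an(p-c),1) for p in c3])
t=np.array([.4989,.0295]); print('tcp rel',np.linalg.norm(t-c),an(t-c))
```

```text
radii [0.13027845 0.13208899 0.13133302 0.1332757  0.13046256 0.13011463]
[ 0.54949583 -0.02950318] [ 0.55140898 -0.02874156]
tip [ 0.42241945 -0.08212458] 0.1395995847588383 -157.51751652080927 hub-based -157.50591067148287
tongue -156.24432044768457 -155.30649549065592
0.07816357337390323 -99.74272303119777 -98.43731848546983
0.0813835625888105 173.7222909675728 173.0265197279754
notch mouths 127.95854771291636 -51.90813215498758 -142.48691463526507 widths [np.float64(0.05464545003415229), np.float64(0.05629574732576824), np.float64(0.05502963550785345)]
corner angles [np.float64(140.0), np.float64(116.0), np.float64(-64.3), np.float64(-39.6), np.float64(-130.5), np.float64(-154.5)]
tcp rel 0.07841729851132893 132.03694361639023
```

{"api": "carry_out", "payload": {"targets": [[[-0.002, 0.02, 0], [0, 0, 0], 1], [[-0.003, 0.023, 0], [0, 0, 0], 1], [[0, 0, 0.02], [0, 0, 0], 1], [[0, 0, 0.03], [0, 0, 0], 1], [[0, 0, 0.03], [0, 0, 0], 1], [[0, 0, 0.02], [0, 0, 0], 1], [[0, 0, 0.01], [0, 0, 0], 1], [[0, 0, 0], [0, 0, 0], 1]]}}

```text
clock: 3.35
tool_pos: [0.4753, 0.0661, 0.0834]
ee_rot: [1.037, -2.962, -0.001]
ft_force: [-0.1, 0.2, 0.0]
finger_gap: 0.001
grip_force: 0.0
```

Run:
```python
from h import *
s=snap('wrist','w2'); t=sensors.observe(); print(t['tool_pos'],t['ee_rot'],t['ft_force'])
```

```text
[0.47629579 0.06618753 0.08442601] [ 1.03861493e+00 -2.96395714e+00 -4.23302552e-04] [-0.23770017  0.18079489  0.40557429]
```

View pics/w2.png

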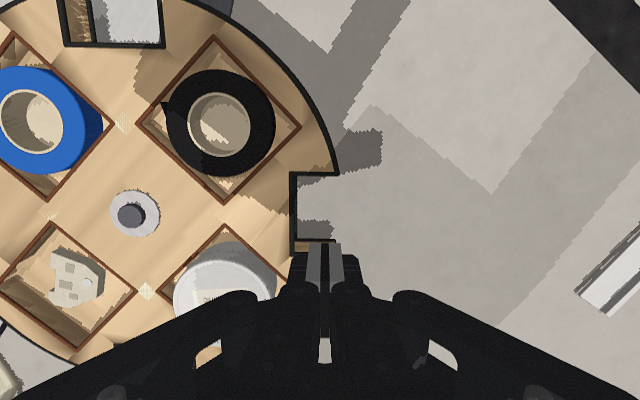

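The wrist picture shows the notch with its floor at column 293 and its corners at (338,173) and (296,252). The fingertip at about (325,245) is over the notch, outside its floor. Next I lower it.

{"api": "carry_out", "payload": {"targets": [[[0, 0, 0.012], [0, 0, 0], 1], [[0, 0, 0.015], [0, 0, 0], 1], [[0, 0, 0.015], [0, 0, 0], 1], [[0, 0, 0.01], [0, 0, 0], 1], [[0, 0, 0.004], [0, 0, 0], 1], [[0, 0, 0], [0, 0, 0], 1]]}}

```text
clock: 4.0
tool_pos: [0.4767, 0.0662, 0.0288]
ee_rot: [-1.04, 2.964, -0.0]
ft_force: [-0.3, 0.2, -1.2]
finger_gap: 0.0
grip_force: 0.0
```

{"api": "carry_out", "payload": {"targets": [[[-0.003, 0, 0], [0, 0, 0], 1], [[-0.003, 0, 0], [0, 0, 0], 1], [[-0.003, 0, 0], [0, 0, 0], 1], [[-0.002, 0, 0], [0, 0, 0], 1], [[-0.002, 0, 0], [0, 0, 0], 1], [[-0.001, 0, 0], [0, 0, 0], 1], [[0, 0, 0], [0, 0, 0], 1]]}}

```text
clock: 4.7
tool_pos: [0.4874, 0.075, 0.0286]
ee_rot: [1.041, -2.964, -0.0]
ft_force: [-0.4, 0.0, 0.6]
finger_gap: 0.002
grip_force: 0.0
```

{"api": "carry_out", "payload": {"targets": [[[-0.001, -0.00014, 0], [0, 0, 0.008], 1], [[-0.001, -0.00014, 0], [0, 0, 0.008], 1], [[-0.0012, -0.00017, 0], [0, 0, 0.01], 1], [[-0.0017, -0.00024, 0], [0, 0, 0.014], 1], [[-0.0022, -0.0003, 0], [0, 0, 0.018], 1], [[-0.0027, -0.0004, 0], [0, 0, 0.022], 1], [[-0.00304, -0.00043, 0], [0, 0, 0.025], 1], [[-0.00304, -0.00043, 0], [0, 0, 0.025], 1]]}}

```text
clock: 5.5
tool_pos: [0.5019, 0.0825, 0.0286]
ee_rot: [-0.843, 3.026, -0.0]
ft_force: [0.1, 0.4, -0.0]
finger_gap: -0.003
grip_force: 0.0
```

```bash
cat > st.py <<'E'
from h import *
t=sensors.observe(); c=np.array([.551,-.030]); d=t['tool_pos'][:2]-c
R=cv2.Rodrigues(t['ee_rot'])[0]
print(t['clock'],t['tool_pos'],'F',t['ft_force'],'r',np.hypot(*d),'phi',np.degrees(np.arctan2(d[1],d[0])),'ydir',np.degrees(np.arctan2(R[1,1],R[0,1])))
E
python3 st.py
```

```text
5.5 [0.50187123 0.08247408 0.02861206] F [ 0.09148764  0.43925277 -0.0435192 ] r 0.1227357097612503 phi 113.5957443290369 ydir 121.11913011885257
```

```bash
cat >> st.py <<'E'
def blue(cam):
    s=snapshot(cam); h=cv2.cvtColor(s['frame'],cv2.COLOR_RGB2HSV)
    m=cv2.inRange(h,(105,140,60),(122,255,255))
    p0=proj(s,[*c,.047]); w=80 if cam=='scene' else 400
    yy,xx=np.mgrid[:400,:640]; m[np.hypot(xx-p0[0],yy-p0[1])>(50 if cam=='scene' else 300)]=0
    n,l,st,ce=cv2.connectedComponentsWithStats(m); i=1+np.argmax(st[1:,4])
    cn=max(cv2.findContours((l==i).astype('u1'),cv2.RETR_EXTERNAL,cv2.CHAIN_APPROX_NONE)[0],key=len)
    (u,v),ax,_=cv2.fitEllipse(cn); p=ray(s,u,v,.040)[:2]-c
    print(cam,'blue px',round(u,1),round(v,1),st[i,4],'r',np.hypot(*p).round(4),'ang',np.degrees(np.arctan2(p[1],p[0])).round(1))
for k in ('scene','wrist'):
    try: blue(k)
    except Exception as e: print(k,e)
E
python3 st.py; python3 -c "
from h import *
s=snap('scene','s2');cv2.imwrite('pics/c3.png',cv2.resize(s['frame'][165:285,270:430,::-1],None,fx=5,fy=5,interpolation=2))"
```

```text
5.5 [0.50187123 0.08247408 0.02861206] F [ 0.09148764  0.43925277 -0.0435192 ] r 0.1227357097612503 phi 113.5957443290369 ydir 121.11913011885257
scene attempt to get argmax of an empty sequence
wrist blue px 5.7 100.9 388 r 0.0578 ang -123.5
```

View pics/c3.png

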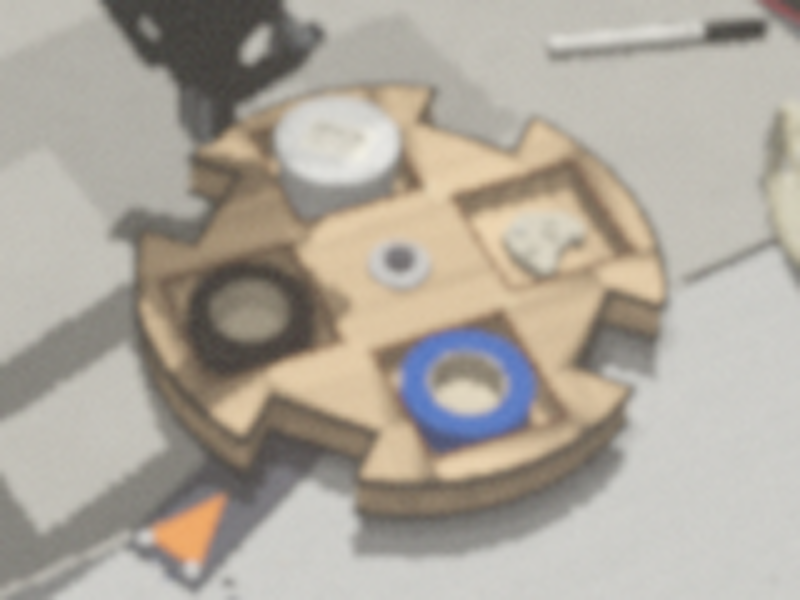

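The crop shows the carousel unmoved, with the blue roll still at (467,382). The closed finger at (200,130) seems to be beside the rim, just past the notch corner at (193,158). I'll check this by projection.

Run:
```python
from h import *
s=dict(np.load('pics/s2.npz')); t=sensors.observe(); p=t['tool_pos']
R=cv2.Rodrigues(t['ee_rot'])[0]
k=lambda q:np.round((np.array(proj(s,q))-[270,165])*5)
for a in (0,.02,.04,.06): print(a,k(p-[0,0,-a]))
print('y+-',k(p+R[:,1]*.0145+[0,0,.03]),k(p-R[:,1]*.0145+[0,0,.03]),'x+-',k(p+R[:,0]*.011+[0,0,.03]),k(p-R[:,0]*.011+[0,0,.03]))
for th in (140.3,115.8): print(th,k([.551+.132*np.cos(np.radians(th)),-.03+.132*np.sin(np.radians(th)),.046]))
print(ray(s,270+193/5,165+158/5,.046),ray(s,270+200/5,165+130/5,.046))
for i,v in (('s1','h'),('w1','w')):
    print(i,np.load(f'pics/{i}.npz')['xyz'])
```

```text
0 [206. 184.]
0.02 [206. 158.]
0.04 [205. 131.]
0.06 [204. 103.]
y+- [182. 135.] [229. 155.] x+- [194. 158.] [216. 132.]
140.3 [141. 232.]
115.8 [186. 160.]
[0.49728194 0.08806478 0.046     ] [0.51034971 0.10487324 0.046     ]
s1 [ 0.15873743 -0.59601436  0.8199843 ]
w1 [ 0.44683305 -0.01331007  0.37183836]
```

Run:
```python
from h import *
s=snap('scene','s3'); d=snap('side','d3'); w=snap('wrist','w3')
t=sensors.observe(); p=t['tool_pos']
def crop(f,s,n,w,h):
    u,v=proj(s,p+[0,0,.03]); x=int(np.clip(u-w/2,0,640-w)); y=int(np.clip(v-h/2,0,400-h)); print(n,x,y,proj(s,p)); return cv2.resize(f['frame'][y:y+h,x:x+w,::-1],(400,300),interpolation=2)
a=crop(s,s,'scene',60,45); b=crop(d,d,'side',60,45); c=crop(w,w,'wrist',200,150)
z=cv2.resize(d['frame'][170:260,280:400,::-1],(400,300),interpolation=2)
cv2.imwrite('pics/m3.png',np.vstack([np.hstack([a,b]),np.hstack([c,z])]))
```

```text
scene 280 171 [np.float64(311.11109598207287), np.float64(202.02739287375582)]
side 282 161 [np.float64(312.5972771043916), np.float64(193.7116297893589)]
wrist 225 181 [np.float64(325.67870707752945), np.float64(233.38544257670696)]
```

View pics/m3.png

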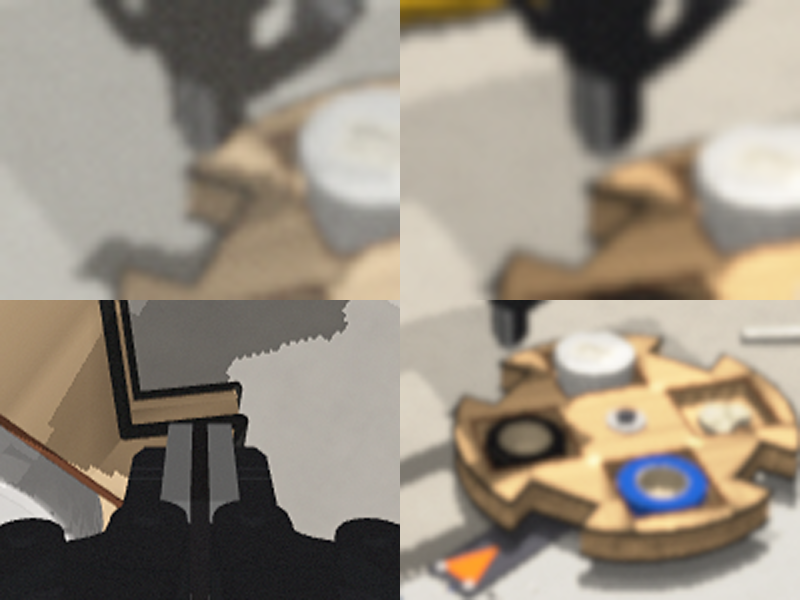

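The mosaic shows the fingertip ending at scene pixel (311.5,193.5) and side pixel (312.7,184.2), about 9 px above where the reported TCP projects. It seems to be above the top face, so I'll triangulate it.

Run:
```python
from h import *
from scipy.optimize import least_squares
S=[dict(np.load(f'pics/{n}.npz')) for n in ('s3','d3')]
obs=[(311.5,193.5),(312.7,184.2)]
t=sensors.observe(); p=t['tool_pos']
f=lambda q:np.ravel([np.array(proj(s,q))-o for s,o in zip(S,obs)])
r=least_squares(f,p); print(p,r.x,r.fun)
for s in S: print(s['xyz'],s['rotation'],[np.round(np.array(proj(s,p+np.array([0,0,a]))),1) for a in (0,.02,.035)],'y+.02',np.round(proj(s,p+[0,.02,0]),1))
w=dict(np.load('pics/w3.npz')); 
for a in (0,.02,.035): print('wrist',proj(w,p+[0,0,a]))
R=cv2.Rodrigues(w['rotation'])[0];print(R[:,2])
```

```text
[0.50132376 0.08226804 0.02852966] [0.50321013 0.08357825 0.05835413] [-0.21116756  0.07140878  0.22469086 -0.05960672]
[ 0.15873743 -0.59601436  0.8199843 ] [-2.30674989  0.59504972 -0.23616122] [array([311.1, 202. ]), array([311. , 196.8]), array([310.8, 192.7])] y+.02 [307.6 197.3]
[ 0.16414552 -0.75303904  0.60941724] [-2.12696698  0.43900177 -0.23151754] [array([312.6, 193.7]), array([312.5, 187.6]), array([312.4, 182.9])] y+.02 [309.9 190.2]
wrist [np.float64(325.67870707752945), np.float64(233.38544257670696)]
wrist [np.float64(325.8410238559328), np.float64(248.02852310718163)]
wrist [np.float64(325.9891636412105), np.float64(261.39265481879954)]
[ 0.22796381  0.13898022 -0.96369964]
```

Run:
```python
from h import *
d=dict(np.load('pics/d1.npz'))
for z in (.18,.1941,.21,.225): print(z,proj(d,[.4989,.0295,z]))
d=dict(np.load('pics/w1.npz'))
for z in (.18,.1941,.21,.225): print(z,proj(d,[.4989,.0295,z]))
f=np.load('pics/d1.npz')['frame'].astype(int).sum(2); print(f[120:146,316:322])
```

```text
0.18 [np.float64(319.1858012051957), np.float64(152.57660514995297)]
0.1941 [np.float64(319.17265512247195), np.float64(147.34210090910784)]
0.21 [np.float64(319.1575638109482), np.float64(141.3330459053605)]
0.225 [np.float64(319.1430602026664), np.float64(135.55800244532884)]
0.18 [np.float64(325.5325257052695), np.float64(225.1688056469028)]
0.1941 [np.float64(325.6442475229353), np.float64(233.83385026942997)]
0.21 [np.float64(325.7911749322245), np.float64(245.22940920646965)]
0.225 [np.float64(325.95567072544503), np.float64(257.9875563459776)]
[[199 167 153 159 150 107]
 [241 204 204 219 198 141]
 [260 214 226 257 237 168]
 [263 219 236 272 251 179]
 [268 221 239 272 251 179]
 [270 220 235 272 250 174]
 [262 220 236 277 252 173]
 [252 220 238 269 253 175]
 [250 214 238 272 251 179]
 [246 214 236 272 255 175]
 [245 214 236 274 255 177]
 [242 217 237 273 249 178]
 [250 217 236 271 256 192]
 [254 217 241 272 269 222]
 [271 236 256 281 281 267]
 [306 290 295 300 295 306]
 [335 332 330 329 315 327]
 [345 348 344 339 337 341]
 [346 349 346 347 345 343]
 [344 343 343 346 349 344]
 [344 341 341 345 347 350]
 [343 346 345 348 349 354]
 [353 360 359 359 372 395]
 [391 402 401 411 444 482]
 [479 494 499 503 530 565]
 [556 574 573 580 594 601]]
```

Run:
```python
from h import *
for n,b,u0,v0 in (('s3','s1',304,180),('d3','d1',304,172)):
    a=np.load(f'pics/{n}.npz')['frame'].astype(int); o=np.load(f'pics/{b}.npz')['frame'].astype(int)
    print(n); print(a[v0:v0+30,u0:u0+16].sum(2)); print(np.abs(a-o)[v0:v0+30,u0:u0+16].sum(2))
```

```text
s3
[[329 245 203 203 211 210 214 204 210 207 222 217 212 209 203 207]
 [386 275 208 216 211 219 213 206 198 212 199 215 209 207 197 216]
 [438 332 241 241 233 223 200 205 204 205 216 213 212 208 208 210]
 [462 369 277 275 271 239 228 209 220 209 209 215 214 211 218 216]
 [469 374 295 306 294 274 270 254 217 213 196 212 221 212 244 270]
 [481 404 307 310 288 281 302 267 242 210 201 212 245 280 329 391]
 [497 416 314 294 289 293 307 292 242 206 209 225 269 367 431 460]
 [499 421 312 287 289 295 313 297 263 215 209 226 289 410 469 471]
 [502 425 318 302 289 293 307 308 260 220 201 212 277 377 440 449]
 [500 439 366 318 297 282 305 304 262 229 211 219 289 346 397 427]
 [511 481 424 354 315 284 306 303 255 229 242 302 359 387 401 412]
 [522 501 469 387 318 296 306 312 273 238 303 400 450 450 429 394]
 [520 514 476 421 342 308 313 320 304 324 420 493 510 498 468 415]
 [523 511 500 463 410 344 339 354 383 449 507 545 548 531 503 466]
 [516 515 507 492 441 378 375 400 444 493 526 545 551 550 536 511]
 [510 512 501 468 397 355 367 395 432 459 475 488 520 535 534 522]
 [515 509 488 425 328 289
[... 6249 characters left out ...]
   4  16  44  74 121 167 193]
 [ 47  37  38  25  13  12   7   4   3   4   1  14  39  88 145 190]
 [ 17  13  11   5   4   3   4   1   8   6   3  24  74 138 187 222]
 [  5   2   1   2   3   3   2   1   3  12  30  84 137 190 230 234]
 [  2   2   3   2   1   2   2   3   5  27  80 137 179 209 219 218]
 [  3   0   0   4   4   3   6   8  27  79 137 174 195 194 200 195]
 [  2   0   1   0   1   0   9  32  85 135 168 185 184 188 187 189]
 [  7   3   1   0   0   8  28  83 143 175 179 183 187 189 191 190]
 [ 36  26  12  10   9  29  76 139 173 186 190 191 185 194 190 191]
 [113  97  75  63  58  80 134 172 187 191 185 193 193 194 201 198]
 [187 186 177 161 142 149 165 173 177 178 183 187 194 198 200 202]]
```

{"api": "carry_out", "payload": {"targets": [[[0.004, 0.0005, 0], [0, 0, -0.0325], 1], [[0.004, 0.0005, 0], [0, 0, -0.0325], 1], [[0.004, 0.0005, 0], [0, 0, -0.0325], 1], [[0.004, 0.0005, 0], [0, 0, -0.0325], 1], [[0.007, 0, 0], [0, 0, 0], 1], [[0.007, 0, 0], [0, 0, 0], 1], [[0, 0, 0], [0, 0, 0], 1]]}}

```text
clock: 6.5
tool_pos: [0.4747, 0.0657, 0.0285]
ee_rot: [1.038, -2.963, -0.001]
ft_force: [0.4, -0.1, 0.3]
finger_gap: 0.002
grip_force: 0.0
```

{"api": "carry_out", "payload": {"targets": [[[0, 0, 0.004], [0, 0, 0], 1], [[0, 0, 0.004], [0, 0, 0], 1], [[0, 0, 0.004], [0, 0, 0], 1], [[0, 0, 0.002], [0, 0, 0], 1], [[0, 0, 0], [0, 0, 0], 1]]}}

```text
clock: 7.0
tool_pos: [0.476, 0.0663, 0.014]
ee_rot: [1.04, -2.963, -0.0]
ft_force: [-0.2, -0.1, -0.3]
finger_gap: 0.003
grip_force: 0.0
```

```bash
python3 st.py 2>&1 | head -1; python3 -c "
from h import *
d=snap('side','d4'); s=snap('scene','s4'); t=sensors.observe()['tool_pos']
for k,b in ((d,'d1'),(s,'s1')):
    print([np.round(proj(k,t+np.array([0,0,z])),1) for z in (0,.03)])
    u=int(round(proj(k,t)[0])); v=int(proj(k,t)[1]); f=k['frame'].astype(int); o=np.load(f'pics/{b}.npz')['frame'].astype(int)
    print(v-16); print(np.c_[f[v-16:v+10,u-4:u+5].sum(2),np.abs(f-o)[v-16:v+10,u-4:u+5].sum(2)])
"
```

```text
7.0 [0.47595395 0.06632452 0.01404567] F [-0.17321572 -0.14307128 -0.3324095 ] r 0.12210783705212683 phi 127.92201530586408 ydir 128.69196369224792
[array([306.5, 202.8]), array([306.2, 193.6])]
186
[[239 237 233 260 263 210 139  93 102 373 379 389 359 359 409 478 515 492]
 [243 238 225 251 262 212 137 102  96 372 381 397 371 361 409 470 470 432]
 [251 241 217 241 253 206 138  92 101 363 375 402 384 369 411 452 422 324]
 [283 253 223 240 253 210 141  99  99 334 367 395 381 368 410 438 386 252]
 [344 280 230 242 256 211 143 108 125 274 337 389 378 362 398 440 391 236]
 [403 309 244 248 264 231 181 164 183 211 304 366 359 341 359 387 343 201]
 [441 358 286 274 280 270 252 259 257 156 232 298 305 291 285 285 234 128]
 [484 434 377 341 340 338 354 361 324  77 123 174 209 205 196 169 119  54]
 [516 496 460 440 431 421 438 427 358  22  41  76  94 101 109  78  45  20]
 [524 522 515 507 497 490 488 438 351   7   4  16  25  30  35  22  12   1]
 [529 530 528 527 523 519 499 430 333   1   4   2   3   5   3   4   2   1]
 [514 519 529 528 526 522 508 449 361   2   2   3   1   0   1   7   4   7]
 
[... 2351 characters left out ...]
 51  35  29  24  56 121]
 [383 377 372 372 395 414 407 373 392 140 130 118 106  86  71  60 100 139]
 [399 392 391 389 391 385 376 387 414 158 155 152 145 134 129 123 132 138]
 [406 408 412 403 408 402 404 413 420 150 153 147 158 146 158 151 143 122]
 [408 413 415 412 414 414 414 410 410 158 151 150 163 159 155 155 153 114]
 [407 417 417 414 409 410 404 389 385 161 149 151 158 160 158 156 152 110]
 [404 400 396 403 388 376 362 350 329 148 146 159 139 145 148 134 128  85]
 [378 380 354 352 349 329 317 304 290 126 111 117 119 103  89  72  61  37]
 [351 327 313 312 305 317 318 291 260  81  71  61  42  49  26  18   4  13]
 [309 296 311 316 328 358 343 289 237  85  47   9   6   6  19   8   7  18]]
```

{"api": "carry_out", "payload": {"targets": [[[0, 0, 0.004], [0, 0, 0], 1], [[0, 0, 0.004], [0, 0, 0], 1], [[0, 0, 0.002], [0, 0, 0], 1], [[0, 0, 0], [0, 0, 0], 1]]}}

```text
clock: 7.6
tool_pos: [0.4758, 0.0662, 0.0042]
ee_rot: [1.04, -2.963, -0.0]
ft_force: [0.1, 0.4, -0.8]
finger_gap: -0.002
grip_force: 0.0
```

{"api": "carry_out", "payload": {"targets": [[[0, 0, 0.002], [0, 0, 0], 1], [[0, 0, 0.002], [0, 0, 0], 1], [[0, 0, 0.002], [0, 0, 0], 1], [[0, 0, 0.002], [0, 0, 0], 1], [[0, 0, 0], [0, 0, 0], 1]]}}

```text
clock: 8.1
tool_pos: [0.476, 0.0663, -0.0037]
ee_rot: [1.04, -2.964, -0.0]
ft_force: [1.3, 0.1, 0.4]
finger_gap: -0.002
grip_force: 0.0
```

{"api": "carry_out", "payload": {"targets": [[[-0.003, 0, 0], [0, 0, 0], 1], [[-0.003, 0, 0], [0, 0, 0], 1], [[-0.003, 0, 0], [0, 0, 0], 1], [[-0.002, 0, 0], [0, 0, 0], 1], [[-0.0015, 0, 0], [0, 0, 0], 1], [[-0.0015, 0, 0], [0, 0, 0], 1], [[-0.001, -0.00014, 0], [0, 0, 0.008], 1], [[-0.001, -0.00014, 0], [0, 0, 0.008], 1]]}}

```text
clock: 8.9
tool_pos: [0.489, 0.0761, -0.0034]
ee_rot: [1.016, -2.973, -0.0]
ft_force: [-0.7, 0.1, 1.1]
finger_gap: 0.001
grip_force: 0.0
```

{"api": "carry_out", "payload": {"targets": [[[-0.001, -0.00014, 0], [0, 0, 0.008], 1], [[-0.001, -0.00014, 0], [0, 0, 0.008], 1], [[-0.0012, -0.00017, 0], [0, 0, 0.01], 1], [[-0.0015, -0.0002, 0], [0, 0, 0.012], 1], [[-0.0017, -0.00024, 0], [0, 0, 0.014], 1], [[-0.0022, -0.0003, 0], [0, 0, 0.018], 1], [[-0.0022, -0.0003, 0], [0, 0, 0.018], 1], [[-0.0022, -0.0003, 0], [0, 0, 0.018], 1]]}}

```text
clock: 9.7
tool_pos: [0.5007, 0.0822, -0.0035]
ee_rot: [0.856, -3.023, -0.0]
ft_force: [-1.2, -0.5, 0.0]
finger_gap: 0.001
grip_force: 0.6
```

```bash
sed -i "s/(105,140,60),(122,255,255)/(100,90,40),(128,255,255)/" st.py; python3 st.py
```

```text
9.7 [ 0.50069655  0.08217494 -0.00345176] F [-1.16689064 -0.52085534  0.00409899] r 0.1229376072317436 phi 114.15325369194527 ydir 121.60835713591987
scene blue px 360.1 242.3 250 r 0.0744 ang -101.4
wrist attempt to get argmax of an empty sequence
```

{"api": "carry_out", "payload": {"targets": [[[-0.0024, -0.0003, 0], [0, 0, 0.02], 1], [[-0.0027, -0.0004, 0], [0, 0, 0.022], 1], [[-0.0027, -0.0004, 0], [0, 0, 0.022], 1], [[-0.0027, -0.0004, 0], [0, 0, 0.022], 1], [[-0.0027, -0.0004, 0], [0, 0, 0.022], 1], [[-0.0027, -0.0004, 0], [0, 0, 0.022], 1], [[-0.0027, -0.0004, 0], [0, 0, 0.022], 1], [[-0.0027, -0.0004, 0], [0, 0, 0.022], 1]]}}

```text
clock: 10.6
tool_pos: [0.5211, 0.0892, -0.0034]
ee_rot: [0.589, -3.086, -0.0]
ft_force: [-0.7, -0.2, 0.7]
finger_gap: -0.001
grip_force: 0.6
```

{"api": "carry_out", "payload": {"targets": [[[-0.0027, -0.0004, 0], [0, 0, 0.022], 1], [[-0.0027, -0.0004, 0], [0, 0, 0.022], 1], [[-0.0027, -0.0004, 0], [0, 0, 0.022], 1], [[-0.0027, -0.0004, 0], [0, 0, 0.022], 1], [[-0.0027, -0.0004, 0], [0, 0, 0.022], 1], [[-0.0027, -0.0004, 0], [0, 0, 0.022], 1], [[-0.0027, -0.0004, 0], [0, 0, 0.022], 1], [[-0.0027, -0.0004, 0], [0, 0, 0.022], 1]]}}

```text
clock: 11.4
tool_pos: [0.5427, 0.0925, -0.0034]
ee_rot: [-0.316, 3.126, 0.0]
ft_force: [-1.4, 1.0, -0.5]
finger_gap: -0.0
grip_force: 0.6
```

{"api": "carry_out", "payload": {"targets": [[[-0.0027, -0.0004, 0], [0, 0, 0.022], 1], [[-0.0027, -0.0004, 0], [0, 0, 0.022], 1], [[-0.0027, -0.0004, 0], [0, 0, 0.022], 1], [[-0.0027, -0.0004, 0], [0, 0, 0.022], 1], [[-0.0027, -0.0004, 0], [0, 0, 0.022], 1], [[-0.0027, -0.0004, 0], [0, 0, 0.022], 1], [[-0.0022, -0.0003, 0], [0, 0, 0.018], 1], [[-0.0017, -0.0002, 0], [0, 0, 0.014], 1]]}}

```text
clock: 12.2
tool_pos: [0.563, 0.0922, -0.0034]
ee_rot: [-0.06, 3.141, -0.0]
ft_force: [-1.7, 0.5, -0.4]
finger_gap: 0.003
grip_force: 0.6
```

```bash
python3 st.py
python3 - <<'E'
import re
src=open('st.py').read()
src=src.replace("s=snapshot(cam)","s=dict(np.load('pics/s1.npz'))")
exec(src)
E
```

```text
12.2 [ 0.56303769  0.09215999 -0.00338496] F [-1.71354773  0.47946034 -0.36158391] r 0.12275165171143626 phi 84.37222223918468 ydir 92.17213516123526
scene blue px 342.9 242.8 255 r 0.0747 ang -133.6
wrist attempt to get argmax of an empty sequence
12.3 [ 0.56341552  0.09209993 -0.00334201] F [-0.50335519  0.28299329  0.02553953] r 0.12272952919847563 phi 84.19393422634772 ydir 92.21772816897533
scene blue px 363.0 241.6 242 r 0.075 ang -95.8
wrist blue px 1251.5 460.4 6468 r 1.5288 ang -48.8
```

{"api": "carry_out", "payload": {"targets": [[[-0.0018, -0.0002, 0], [0, 0, 0.015], 1], [[-0.0024, -0.0003, 0], [0, 0, 0.02], 1], [[-0.0027, -0.0004, 0], [0, 0, 0.022], 1], [[-0.0027, -0.0004, 0], [0, 0, 0.022], 1], [[-0.0027, -0.0004, 0], [0, 0, 0.022], 1], [[-0.0027, -0.0004, 0], [0, 0, 0.022], 1], [[-0.0027, -0.0004, 0], [0, 0, 0.022], 1], [[-0.0027, -0.0004, 0], [0, 0, 0.022], 1]]}}

```text
clock: 13.1
tool_pos: [0.5832, 0.0885, -0.0034]
ee_rot: [-0.203, -3.135, 0.0]
ft_force: [-2.3, -1.8, 1.0]
finger_gap: 0.001
grip_force: 0.7
```

{"api": "carry_out", "payload": {"targets": [[[-0.0027, -0.0004, 0], [0, 0, 0.022], 1], [[-0.0027, -0.0004, 0], [0, 0, 0.022], 1], [[-0.0027, -0.0004, 0], [0, 0, 0.022], 1], [[-0.0024, -0.0003, 0], [0, 0, 0.02], 1], [[-0.0018, -0.0002, 0], [0, 0, 0.015], 1], [[-0.001, -0.0001, 0], [0, 0, 0.008], 1], [[0, 0, 0], [0, 0, 0], 1]]}}

```text
clock: 13.8
tool_pos: [0.5962, 0.0846, -0.0034]
ee_rot: [0.372, 3.119, 0.0]
ft_force: [-0.3, -0.6, -0.1]
finger_gap: 0.003
grip_force: 0.3
```

```bash
python3 st.py
cat > rot.py <<'E'
from h import *
def polar(s,c=(.551,-.031)):
    th=np.radians(np.arange(0,360,.5)); r=np.arange(.03,.131,.002); out=np.zeros((len(r),len(th)),'f4')
    R,T=np.meshgrid(r,th,indexing='ij'); X=np.stack([c[0]+R*np.cos(T),c[1]+R*np.sin(T),0*R+.046],-1).reshape(-1,3)
    K=np.array([[s['fx'],0,s['cx']],[0,s['fy'],s['cy']],[0,0,1]],float)
    M=cv2.Rodrigues(np.array(s['rotation'],float))[0].T; q=(X-s['xyz'])@M.T@K.T; q=(q[:,:2]/q[:,2:]).astype('f4').reshape(*R.shape,2)
    return cv2.remap(s['frame'],q,None,cv2.INTER_LINEAR).astype('f4')
a=polar(dict(np.load('pics/s1.npz'))); s=snap('scene','cur'); b=polar(s)
# local normalisation, all channels; ang 20..110 masked (arm)
n=lambda x:x-cv2.GaussianBlur(x,(0,0),25)
a,b=n(a),n(b); w=np.ones(720); w[0:260]=0
sc=[]
ds=np.arange(0,180)
for k in ds:
    A=np.roll(a,-k,1); m=w>0
    sc.append((A[:,m]*b[:,m]).sum()/np.sqrt((A[:,m]**2).sum()*(b[:,m]**2).sum()))
sc=np.array(sc); i=sc.argmax(); p=np.polyfit(ds[max(0,i-6):i+7]*.5,sc[max(0,i-6):i+7],2); print('turned cw deg',ds[i]*.5,-p[1]/2/p[0],sc[i])
E
python3 rot.py
```

```text
13.8 [ 0.59616143  0.08460741 -0.00342554] F [-0.34698057 -0.59911988 -0.07914462] r 0.12318446662069063 phi 68.49291432522394 ydir 76.4147773585691
scene blue px 334.6 240.4 215 r 0.0757 ang -149.5
wrist attempt to get argmax of an empty sequence
turned cw deg 52.0 51.949782672253875 0.7748507
```

{"api": "carry_out", "payload": {"targets": [[[-0.001, -0.0001, 0], [0, 0, 0.008], 1], [[-0.0018, -0.0002, 0], [0, 0, 0.015], 1], [[-0.0024, -0.0003, 0], [0, 0, 0.02], 1], [[-0.0027, -0.0004, 0], [0, 0, 0.022], 1], [[-0.0027, -0.0004, 0], [0, 0, 0.022], 1], [[-0.0024, -0.0003, 0], [0, 0, 0.02], 1], [[-0.0018, -0.0002, 0], [0, 0, 0.015], 1], [[-0.001, -0.0001, 0], [0, 0, 0.008], 1]]}}

```text
clock: 14.75
tool_pos: [0.6106, 0.0779, -0.0034]
ee_rot: [0.574, 3.088, -0.0]
ft_force: [-0.8, 0.7, 0.7]
finger_gap: -0.003
grip_force: 0.6
```

{"api": "carry_out", "payload": {"targets": [[[0, 0, 0], [0, 0, 0], 1]]}}

```text
clock: 14.85
tool_pos: [0.6107, 0.0779, -0.0034]
ee_rot: [0.573, 3.088, -0.0]
ft_force: [-0.4, -0.1, -0.2]
finger_gap: 0.001
grip_force: 0.1
```

```bash
python3 st.py; python3 rot.py
```

```text
14.85 [ 0.61074521  0.07790465 -0.00338809] F [-0.36001987 -0.05629443 -0.15343042] r 0.12334059971747129 phi 61.02734982498592 ydir 68.96625069118804
scene blue px 330.6 238.4 222 r 0.076 ang -158.2
wrist attempt to get argmax of an empty sequence
turned cw deg 59.5 59.60246481070577 0.7169074
```

{"api": "carry_out", "payload": {"targets": [[[0.005, 0, 0], [0, 0, 0], 1], [[0.009, 0, 0], [0, 0, 0], 1], [[0, 0, -0.02], [0, 0, 0], 1], [[0, 0, -0.03], [0, 0, 0], 1], [[0, 0, -0.04], [0, 0, 0], 1], [[0, 0, -0.04], [0, 0, 0], 1], [[0, 0, -0.04], [0, 0, 0], 1], [[0, 0, -0.03], [0, 0, 0], 1]]}}

```text
clock: 15.8
tool_pos: [0.597, 0.0836, 0.1994]
ee_rot: [0.572, 3.087, 0.001]
ft_force: [0.1, -1.0, 0.1]
finger_gap: 0.005
grip_force: 0.0
```

{"api": "carry_out", "payload": {"targets": [[[-0.004, -0.02, 0], [0, 0, 0], 1], [[-0.005, -0.035, 0], [0, 0, 0], 1], [[-0.006, -0.04, 0], [0, 0, 0], 1], [[-0.005, -0.04, 0], [0, 0, 0], 1], [[-0.005, -0.035, 0], [0, 0, 0], 1], [[0, 0, 0], [0, 0, 0], 1], [[0, 0, 0], [0, 0, 0], 1]]}}

```text
clock: 16.5
tool_pos: [0.5588, -0.0846, 0.1965]
ee_rot: [-0.576, -3.088, -0.001]
ft_force: [-0.0, 0.4, -0.1]
finger_gap: -0.002
grip_force: 0.0
```

```bash
python3 st.py; python3 rot.py; python3 -c "
from h import *
s=snap('wrist','w5'); cv2.imwrite('pics/c5.png',cv2.resize(s['frame'][0:300,120:520,::-1],None,fx=2,fy=2,interpolation=2))"
```

```text
16.5 [ 0.55875948 -0.08461545  0.19646855] F [-0.02593078  0.37154756 -0.05395292] r 0.05516391095281107 phi -81.91383272251902 ydir 68.87616900382412
scene blue px 330.5 238.2 252 r 0.0757 ang -158.6
wrist blue px 315.6 84.9 2666 r 0.0796 ang -156.9
turned cw deg 59.5 59.50972202027729 0.75902945
```

View pics/c5.png

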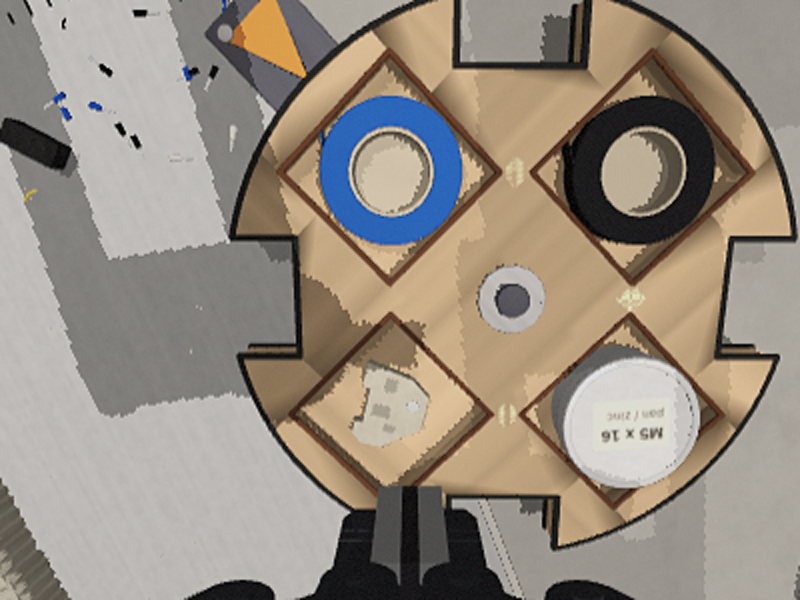

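The wrist view from above shows the blue pocket with corners at (390,50), (284,173), (390,284) and (500,172), facing the arrow whose tip is at (306,77). The hub is at (512,299). The screws, tin, black roll, clamp and relay look undisturbed. Next I compute the remaining angle.

Run:
```python
from h import *
from scipy.optimize import least_squares
s=dict(np.load('pics/w5.npz'))
P=lambda u,v,z:ray(s,u/2+120,v/2,z)[:2]
# features in carousel frame (blue pocket along +x), mm
F=[];O=[]
def add(px,r): F.append(r); O.append(P(*px,.046))
Rt=lambda k:np.array([[np.cos(k),-np.sin(k)],[np.sin(k),np.cos(k)]])
q=.035
# image is seen from above: blue(upper left), going cw in image = cw in world: black, tin, clamp
for k,c in ((0,[(284,173),None,None,None]),):pass
pk={0:dict(io=(390,50),out=None)}
# corner sets: order (image top,right,bottom,left)
sets={0:[(390,50),(500,172),(390,284),(284,173)],1:[(653,50),(752,173),(632,283),(530,172)]}
# blue: outward direction is image up-left; corners: top=(out,cw), right=(in,cw), bottom=(in,ccw), left=(out,ccw)
for px,(a,b) in zip(sets[0],[(1,-1),(-1,-1),(-1,1),(1,1)]): add(px,[.08+a*q,b*q])
# black pocket at -90deg: outward up-right; top=(out,ccw), right=(out,cw), bottom=(in,cw), left=(in,ccw)
for px,(a,b) in zip(sets[1],[(1,1),(1,-1),(-1,-1),(-1,1)]): add(px,Rt(-np.pi/2)@[.08+a*q,b*q])
# clamp at +90: top=(in,cw) right=(in,ccw) left=(out,cw)
for px,(a,b) in zip([(390,315),(490,413),(292,413)],[(-1,-1),(-1,1),(1,-1)]): add(px,Rt(np.pi/2)@[.08+a*q,b*q])
# notch floors: left notch at +45, top at -45, right at -135
for px,k,b in [((298,238),45,-1),((298,355),45,1),((455,65),-45,1),((587,67),-45,-1),((732,238),-135,1),((720,352),-135,-1)]: add(px,Rt(np.radians(k))@[.1,b*.028])
F=np.array(F);O=np.array(O)
f=lambda p:((F@Rt(p[2]).T+p[:2])-O).ravel()
r=least_squares(f,[.551,-.03,np.radians(-157)],loss='soft_l1',f_scale=.002); print(r.x[:2],np.degrees(r.x[2]),(1e3*f(r.x)).round(1).reshape(-1,2).tolist())
c=r.x[:2]; an=lambda d:np.degrees(np.arctan2(d[1],d[0]))
hub=P(512,299,.055); tip=P(306,77,.005); print('hub',hub,'tip r',np.linalg.norm(tip-c),'ang',an(tip-c),'hub-ang',an(tip-hub))
```

```text
[ 0.55194794 -0.02921423] -156.0161918549034 [[-0.4, -0.4], [-0.2, 0.3], [-0.2, 0.2], [-1.6, -2.0], [-0.1, 0.3], [-0.2, 1.1], [0.5, 0.7], [0.1, 1.0], [-0.5, 0.4], [1.3, 0.8], [0.4, -1.4], [-0.9, -1.2], [1.4, 0.4], [0.0, 0.2], [-0.9, -0.2], [-0.2, 0.4], [2.3, -1.5]]
hub [ 0.55067506 -0.02983133] tip r 0.14132582353530657 ang -157.21114049468406 hub-ang -157.242221322438
```

```bash
python3 -c "
from h import *
print(workorder.finish_job())"
```

```text
the job is handed in; nothing more can be done
None
```

The blue tape pocket stands about 1° from the orange arrow's line by my last wrist-camera measurement; the carousel is still, the arm is clear above it, and I handed the job in at 16.5 s without seeing a verdict.

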